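Clamp the glued tailboard of a wooden toy truck

TASK

The tailboard of the wooden toy truck has just been glued from two plies and needs clamping. Squeeze the handles of the wide spring clip, lift it off the storage rail with its jaws open, and let it close over the top edge of the tailboard, about in the middle, square to the board, upright and pushed down until it sits on the edge. Leave the narrow clip where it is on the rail.

Things in the scene. Friction and masses are not known exactly. Their poses are not given: they have to be found in the camera images.
- wide_clip_center (a point): Middle of the handles of the wide spring clip: symmetric, black plastic, 40 mm wide (x), 73 mm high, 70 g, astride the rail, handles up. y: across rail and jaws, squeeze direction; z up. The point is 38 mm above the throat (which sits on a board's edge) and 63 above the jaw tips. Handles splay in a V, 52 mm over the tops, 10 mm above the point, 42 at the point; flats reach 15 mm below it.
- wide_clip_jaw (a joint): Angle of both jaws of the wide clip, rad: 0 closed on a 10 mm board, -0.15 closed on nothing, 0.3 fully open: the handles, squeezed with 6 N or more, then stand parallel at a stop, 28 mm over their outsides, and the jaws are 31 mm apart at the tips, 23 mm at the upper ends of their pads (13 mm below the throat). Both sides move equally. Let go, they spring shut with about 3 N.
- tailboard_edge (a point): Middle of the top edge of the truck's tailboard, 100 mm above the table: upright board, 90 mm wide (x), 10 mm thick (y), its top 26 mm and more free on both faces; the tall board at the end away from the cab. +y points to the cab, z up. The truck is plain wood, 240 mm long, fixed on a plywood sheet; its cab, 170 to 220 mm off, is 96 mm high, all else is lower.
- narrow_clip_center (a point): Same point of the narrow clip, a bystander: same black plastic and profile but 16 mm wide. Both clips sit about 100 mm apart on one storage rail, an upright board 10 mm thick and 200 mm long, its top edge 80 mm above the table; which clip is at which end varies. Leave it there.

How it is judged:
On the way, in this order (a step that is already met when the one before it is completed fails the run):
1. the wide clip is lifted clear of the rail with its jaws squeezed open (value of joint wide_clip_jaw above 0.08 rad and height (world z) of wide_clip_center above 0.15 m), for 0.1 s.
2. its open jaws stand astride the tailboard (value of joint wide_clip_jaw above 0.05 rad and z of wide_clip_center in the frame of tailboard_edge below 0.055 m and horizontal distance between wide_clip_center and tailboard_edge below 0.03 m), for 0.1 s.
At the end, for the whole second after the job is handed in: Wide clip at rest, sprung shut on the tailboard (jaw angle within 0.06 rad of 0), throat at most 10 mm above the edge, within 20 mm of the middle along it and 12 mm across, square and upright within 0.2 rad; narrow clip within 15 mm of its start (value of joint wide_clip_jaw between -0.06 and 0.06 rad and x of wide_clip_center in the frame of tailboard_edge between -0.02 and 0.02 m and y of wide_clip_center in the frame of tailboard_edge between -0.012 and 0.012 m and z of wide_clip_center in the frame of tailboard_edge between 0.03 and 0.048 m and angle between the x axis of wide_clip_center and the x axis of tailboard_edge, either way round below 0.2 rad and angle between wide_clip_center's own z axis and vertical below 0.2 rad and velocity of joint wide_clip_jaw between -0.1 and 0.1 rad/s and distance of narrow_clip_center from where it was at the start of the episode below 0.015 m); the robot touches nothing.
It fails at once if the narrow clip is pulled off or pushed along the rail by more than 20 mm (distance of narrow_clip_center from where it was at the start of the episode above 0.02 m).
It also fails if it takes over 38 s, if anything falls off the work surface, if the arm or the gripper's body presses on something with over 40 N, if the wrist force passes 120 N, or if a joint passes its speed limit or range.

ROBOT

A 6-joint arm with a two-finger parallel gripper is mounted at the origin on the work surface. World frame = base frame: x ahead of the robot, y to its left, z up, the work surface at z = 0. Lengths are in m, angles in rad, forces in N, time in s.
With the tool pointing down it reaches from about 0.4 to 0.925 m from the base axis. Payload 12.5 kg.
Tool frame: the origin (TCP) lies midway between the tips of the shut fingers; the grasp point (between the pads) lies r.hold_point_z behind it (r.hold_point_z is the distance from the TCP to the grasp point, in m); z points along the fingers, y is the line along which they close (so a half turn about z gives the same grasp; the last joint's range is limited). The gripper opens to 95 mm and grips with 3 to 60 N. Pads are 20 mm wide; open, the fingers measure 119 mm over their backs; the gripper's body (75 mm by 180 mm) begins 59 mm behind the grasp point.
Start: joints at [-1.309, 0.491, 1.559, -0, 1.092, -0.106], TCP at [0.225, -0.583, 0.18] pointing down, gripper open.
Joint ranges: [-3.1, 3.1], [-0.84, 2.19], [0.05, 2.79], [-1.13, 4.28], [0.06, 2.93], [-2.69, 2.69]. Speed limits (rad/s): [2.22, 2.22, 2.79, 3.14, 3.14, 3.14].

INTERFACE

Orientations are given as a unit quaternion [w, x, y, z].
In Python, from cell import r gives the robot as it stands. The module is installed in compiled form; this text tells all that it offers.
- The arm moves only by the shell command python3 -m handwheel 'ROWS' [FORCE]. ROWS is JSON, a list of rows, each an object of numbers: "grip": the gripper command: -1 is fully open, 1 is shut, values between are in proportion; "tx", "ty", "tz": the shift along the tool's x, y, z in cm; "ax", "ay", "az": the turn, a rotation vector about the tool's x, y, z in rad. In form: [{"grip": .., "tx": .., "ty": .., "tz": .., "ax": .., "ay": .., "az": ..}, ...]. A call has 1 to 8 rows; each row is the pose to reach, as a shift and turn from the pose commanded when the call began, along the tool's axes at that moment; what a row does not reach only later rows make up. A row lasts 1/10 s, in which the tool goes at most 50 mm and 8.59 degrees, less where a joint would pass 70% of its speed; a pose out of reach is approached as far as the arm can. A call with a gripper value outside its range is refused whole. The fingers move at their own pace and stop on an object; FORCE is the grip in N (left out, the last holds). Time passes only in rows, so rows that repeat a pose let the fingers close. It gives the time, the measured TCP pose, the force, the opening and the grip force at its end, in the units of the state.
- r.get_state(): the state, without advancing time (a new reading comes with each control period).
- r.capture(name): name is "scene" or "side" or "wrist"; returns (picture, depth): 420x560x3 uint8, red, green, blue; 420x560 float32, m along the optical axis (not along the pixel's ray), 0 where there is no reading.
- r.camera_info(name): a dict with "fx", "fy", "cx", "cy" (pixels), "xyz" and "rotation" of the camera in the world; the wrist camera has in their place "tool_from_camera" (4x4, takes a point from camera to tool coordinates, whose origin is the TCP and whose axes are the flange's). Camera axes: x right, y up, looking along -z (the intrinsics and any distortion apply to the point x, -y, -z); pixel columns grow to the right and rows downward; lengths in m; the calibration is good to about 2 mm. A picture is of the moment at which its call begins: read the wrist's pose just before it. camera_info takes no time and is no camera call.
- r.job_done(): hands the job in; it is judged then, once.
The state is a dict: "time": time; "joint_pos": joint angles; "joint_vel": joint speeds; "joint_torque": joint torques, N m; "tcp_pos": TCP position; "tcp_rot": TCP orientation; "contact_force": force on the tool from outside, world axes, zero at the start; "moment": the same for the moment, N m; "grip_width": finger opening in m; "finger_force": force on a finger pad.
Only numpy, scipy, OpenCV 4.12 (cv2) and the standard library are available. Lean on these libraries where they do the work, as an engineer would, in place of code of your own. Each camera call takes 0.05 s, during which the arm holds its last target. There are 200 camera calls.

## Working session

There is one attempt and no reset: what is moved stays moved. The work goes in short steps, Python scripts to look and compute and a shell command to move; the robot and the scene stay as the last step left them, time stands still between calls to the robot, and variables do not carry over. Pictures are saved under pics/ and viewed, at most 10 in all, crops included, and the job is handed in when it is done.

```bash
mkdir -p pics; python3 - <<'E'
from cell import r
import cv2,numpy as np
s=r.get_state();print(s['time'],s['tcp_pos'],s['tcp_rot'],s['grip_width'],r.hold_point_z)
for n in ("scene","side"):
    p,d=r.capture(n);np.savez(f'{n}.npz',p=p,d=d,**r.camera_info(n));print(n,r.camera_info(n))
    cv2.imwrite(f'pics/{n}0.png',p[:,:,::-1])
E
```

```text
0.0 [ 0.22465242 -0.58290645  0.17894056] [-5.86980233e-04  9.83141183e-01  1.82847112e-01 -5.63320335e-05] 0.09503395758015419 0.0188
scene {'fx': 511.06872420705, 'fy': 511.06872420705, 'cx': 276.3464963914109, 'cy': 211.34600181934786, 'xyz': array([1.17808374, 0.44093713, 0.66820717]), 'rotation': array([0.40189133, 0.203321  , 0.41958747, 0.78809281])}
side {'fx': 464.905721751386, 'fy': 464.905721751386, 'cx': 283.42191537773647, 'cy': 215.21016417893892, 'xyz': array([ 0.37837942, -0.57125309,  0.52750275]), 'rotation': array([ 0.87146987,  0.46421138, -0.0660117 , -0.14384197])}
```

View pics/scene0.png

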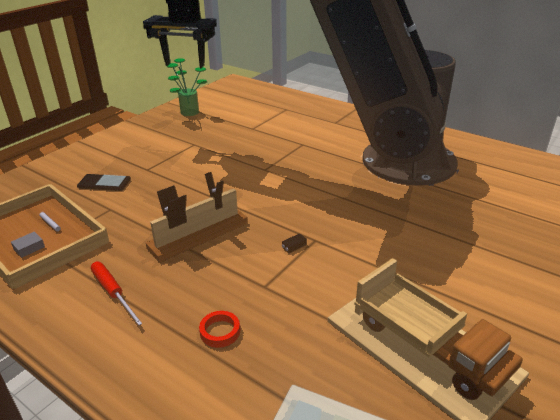

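View pics/side0.png

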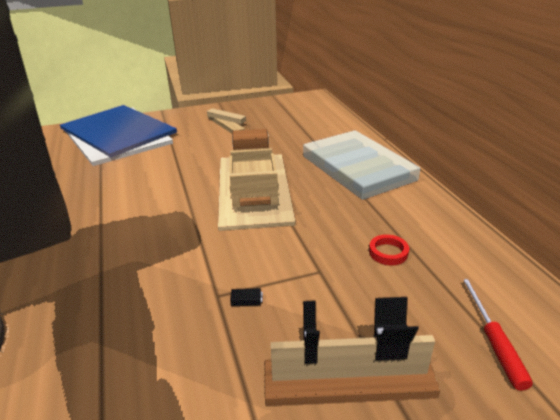

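The scene view shows the wide clip at (172,207) and the narrow one at (215,190) on the rail. The tailboard's top edge runs from about (358,280) to (395,265), with the cab toward (490,350). In the side view the wide clip is at (393,328) and the tailboard top is at (254,175).

```bash
cat > h.py <<'E'
import numpy as np,cv2
from scipy.spatial.transform import Rotation as R
def cloud(p,d,K,T=None):
    v,u=np.mgrid[:420,:560]
    x=(u-K['cx'])/K['fx']*d;y=-(v-K['cy'])/K['fy']*d
    P=np.stack([x,y,-d],-1)
    if T is None:
        q=K['rotation'];M=R.from_quat([q[1],q[2],q[3],q[0]]).as_matrix();t=K['xyz']
    else: M,t=T[:3,:3],T[:3,3]
    W=P@M.T+t; W[d<=0]=np.nan
    return W
def rect(P):
    c,(w,h),a=cv2.minAreaRect((P[:,:2]*1000).astype(np.float32)); return np.round(c,1),np.round((w,h),1),round(a,1)
E
python3 - <<'E'
from h import *
for n in("scene","side"):
    f=np.load(n+'.npz');W=cloud(f['p'],f['d'],f);dark=f['p'].max(-1)<60
    bx={'scene':dict(wide=(155,190,180,232),nar=(200,228,168,212),rail=(145,245,180,245),tail=(345,405,255,300)),
        'side':dict(wide=(370,418,292,365),nar=(298,324,297,367),rail=(265,440,325,385),tail=(225,285,165,215))}[n]
    for k,(a,b,c,e) in bx.items():
        w=W[c:e,a:b].reshape(-1,3);m=dark[c:e,a:b].ravel()
        if k in('wide','nar'):
            for lo,hi in((.083,.1),(.1,.116),(.116,.135)):
                q=w[m&(w[:,2]>lo)&(w[:,2]<hi)]
                if len(q)>5: print(n,k,lo,len(q),rect(q),q.max(0).round(4),np.median(q,0).round(4))
        else:
            z=.08 if k=='rail' else .1
            q=w[~m&(abs(w[:,2]-z)<.006)&np.isfinite(w[:,2])]
            print(n,k,len(q),rect(q),np.percentile(q[:,2],[50,97]).round(4)) if len(q)>5 else print(k,np.nanmax(w[:,2]))
E
```

```text
scene wide 0.083 127 (array([ 620.1, -244.1]), array([35. , 37.6]), 77.3) [ 0.641  -0.2245  0.1   ] [ 0.627  -0.2343  0.0927]
scene wide 0.1 214 (array([ 619.6, -244.1]), array([45.2, 37.1]), 72.1) [ 0.6435 -0.2196  0.1159] [ 0.6195 -0.2569  0.1087]
scene wide 0.116 176 (array([ 619.9, -243.6]), array([52.9, 35.9]), 72.5) [ 0.644  -0.2158  0.1302] [ 0.6196 -0.259   0.122 ]
scene nar 0.083 59 (array([ 524.7, -216.2]), array([32.7, 14.5]), 77.7) [ 0.5332 -0.2002  0.1   ] [ 0.5279 -0.2098  0.0916]
scene nar 0.1 72 (array([ 523.7, -217.1]), array([43.2, 14.1]), 74.9) [ 0.535  -0.1956  0.1159] [ 0.5231 -0.2311  0.1069]
scene nar 0.116 53 (array([ 524.9, -216.4]), array([54.1, 12.5]), 71.2) [ 0.5369 -0.189   0.1284] [ 0.5228 -0.2344  0.1222]
scene rail 316 (array([ 572.4, -231.4]), array([ 24.5, 199.3]), 74.5) [0.0784 0.0814]
scene tail 286 (array([560. , 183.1]), array([12.3, 91.2]), 78.0) [0.0985 0.1006]
side wide 0.083 416 (array([ 614.6, -245.1]), array([32.3, 38.9]), 74.8) [ 0.6372 -0.2258  0.1   ] [ 0.6126 -0.2401  0.0959]
side wide 0.1 573 (array([ 614.4, -245.1]), array([42.7, 37.9]), 73.6) [ 0.6375 -0.2208  0.116 ] [ 0.6157 -0.231   0.1082]
side wide 0.116 573 (array([ 614.7, -245.2]), array([50. , 37.9]), 73.6) [ 0.6394 -0.2173  0.1306] [ 0.6148 -0.2283  0.1238]
side nar 0.083 145 (array([ 519.3, -217.6]), array([32.2, 14.1]), 71.8) [ 0.5305 -0.2014  0.1   ] [ 0.5196 -0.2113  0.0963]
side nar 0.1 211 (array([ 519.7, -218.4]), array([42. , 14.1]), 71.8) [ 0.5308 -0.1963  0.1158] [ 0.5212 -0.2031  0.108 ]
side nar 0.116 208 (array([ 519.3, -217.9]), array([51.3, 13.7]), 74.4) [ 0.5324 -0.1929  0.1298] [ 0.5204 -0.1998  0.1234]
side rail 1172 (array([ 569.9, -232. ]), array([ 21.5, 199.5]), 73.2) [0.0799 0.0818]
side tail 275 (array([558.1, 183.7]), array([15.8, 89. ]), 76.4) [0.0998 0.102 ]
```

```bash
cat >> h.py <<'E'
def go(x,y,z,yaw):  # tool x heading yaw (deg), pointing straight down
    from cell import r
    s=r.get_state();q=s['tcp_rot'];M=R.from_quat([q[1],q[2],q[3],q[0]])
    c,n=np.cos(np.radians(yaw)),np.sin(np.radians(yaw))
    T=R.from_matrix(np.array([[c,n,0],[n,-c,0],[0,0,-1]]))
    print('t',s['time'],'cm',(M.inv().apply(np.array([x,y,z])-s['tcp_pos'])*100).round(2),'rad',(M.inv()*T).as_rotvec().round(4),'w',s['grip_width'],'F',s['finger_force'],s['contact_force'].round(1))
E
python3 - <<'E'
from h import *
for n,b in(("scene",(345,405,255,300)),("side",(225,285,165,215))):
    f=np.load(n+'.npz');W=cloud(f['p'],f['d'],f);a,b,c,e=b
    w=W[c:e,a:b].reshape(-1,3);w=w[abs(w[:,2]-.1)<.003]
    vx,vy,x0,y0=cv2.fitLine(w[:,:2].astype(np.float32),cv2.DIST_HUBER,0,1e-4,1e-4).ravel();print(n,np.degrees(np.arctan(vy/vx)),x0,y0)
go(.617,-.2445,.18,-16.3)
E
```

```text
scene -12.370846 0.5614094 0.18303846
side -14.08427 0.5469447 0.18332179
t 0.1 cm [ 48.78 -17.48  -0.07] rad [-1.000e-03  2.000e-04  6.523e-01] w 0.09466408932137639 F 0.0 [-0.2 -0.4 -0. ]
```

```bash
python3 -m handwheel '[{"grip":-1,"tx":48.8,"ty":-17.5,"tz":0,"az":0.652},{"grip":-1,"tx":48.8,"ty":-17.5,"tz":0,"az":0.652},{"grip":-1,"tx":48.8,"ty":-17.5,"tz":0,"az":0.652},{"grip":-1,"tx":48.8,"ty":-17.5,"tz":0,"az":0.652},{"grip":-1,"tx":48.8,"ty":-17.5,"tz":0,"az":0.652},{"grip":-1,"tx":48.8,"ty":-17.5,"tz":0,"az":0.652},{"grip":-1,"tx":48.8,"ty":-17.5,"tz":0,"az":0.652},{"grip":-1,"tx":48.8,"ty":-17.5,"tz":0,"az":0.652}]' 20; python3 -c "
from h import *
go(.617,-.2445,.18,-16.3)"
```

```text
t 0.1 cm [ 48.78 -17.48  -0.07] rad [-1.000e-03  2.000e-04  6.523e-01] w 0.09466408932137639 F 0.0 [-0.2 -0.4 -0. ]$[0]: bad value
```

```bash
python3 -m handwheel '[{"grip":-1,"tx":48.8,"ty":-17.5,"tz":0,"ax":0,"ay":0,"az":0.652},{"grip":-1,"tx":48.8,"ty":-17.5,"tz":0,"ax":0,"ay":0,"az":0.652},{"grip":-1,"tx":48.8,"ty":-17.5,"tz":0,"ax":0,"ay":0,"az":0.652},{"grip":-1,"tx":48.8,"ty":-17.5,"tz":0,"ax":0,"ay":0,"az":0.652},{"grip":-1,"tx":48.8,"ty":-17.5,"tz":0,"ax":0,"ay":0,"az":0.652},{"grip":-1,"tx":48.8,"ty":-17.5,"tz":0,"ax":0,"ay":0,"az":0.652},{"grip":-1,"tx":48.8,"ty":-17.5,"tz":0,"ax":0,"ay":0,"az":0.652},{"grip":-1,"tx":48.8,"ty":-17.5,"tz":0,"ax":0,"ay":0,"az":0.652}]' 20; python3 -c "
from h import *
go(.617,-.2445,.18,-16.3)"
```

```text
time: 0.9
tcp_pos: [0.5225, -0.3257, 0.1794]
tcp_rot: [-0.0, 0.99, -0.142, -0.0]
contact_force: [0.7, -0.2, 1.1]
grip_width: 0.0952
finger_force: 0.0
t 0.9 cm [  6.79 -10.45  -0.07] rad [-0.0001  0.0003  0.0002] w 0.09518724282212375 F 0.0 [ 0.7 -0.2  1.1]
```

```bash
python3 -m handwheel '[{"grip":-1,"tx":6.8,"ty":-10.4,"tz":0,"ax":0,"ay":0,"az":0},{"grip":-1,"tx":6.8,"ty":-10.4,"tz":0,"ax":0,"ay":0,"az":0},{"grip":-1,"tx":6.8,"ty":-10.4,"tz":0,"ax":0,"ay":0,"az":0},{"grip":-1,"tx":6.8,"ty":-10.4,"tz":0,"ax":0,"ay":0,"az":0},{"grip":-1,"tx":6.8,"ty":-10.4,"tz":0,"ax":0,"ay":0,"az":0}]'; python3 - <<'E'
from h import *
from cell import r
go(.617,-.2445,.099,-16.3)
s=r.get_state();q=s['tcp_rot'];T=np.eye(4);T[:3,:3]=R.from_quat([q[1],q[2],q[3],q[0]]).as_matrix();T[:3,3]=s['tcp_pos']
p,d=r.capture('wrist');K=r.camera_info('wrist');W=cloud(p,d,K,T@K['tool_from_camera'])
cv2.imwrite('pics/w1.png',p[:,:,::-1])
m=(p.max(-1)<60)&(W[...,2]>.1)&(W[...,2]<.135)&(np.hypot(W[...,0]-.617,W[...,1]+.245)<.05)
q=W[m];print(len(q),rect(q) if len(q)>5 else '')
E
```

```text
time: 1.4
tcp_pos: [0.6154, -0.2464, 0.179]
tcp_rot: [-0.0, 0.99, -0.141, -0.001]
contact_force: [0.3, -0.8, 0.1]
grip_width: 0.095
finger_force: 0.0
t 1.4 cm [ 0.11 -0.23  8.  ] rad [0.0001 0.001  0.0013] w 0.09497451952032977 F 0.0 [ 0.3 -0.8  0.1]
1307 (array([ 616.9, -243.8]), array([48.9, 38.7]), 74.5)
```

View pics/w1.png

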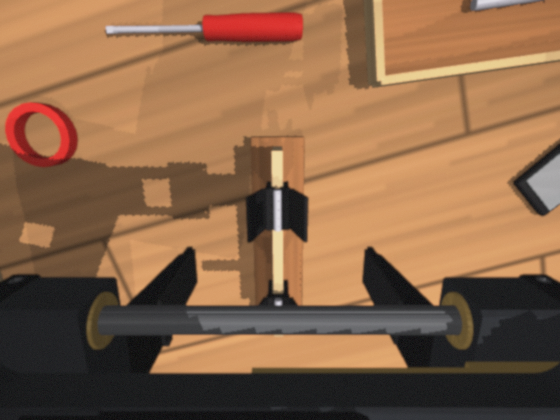

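The wrist view shows the wide clip at (278,212), square and centred between the fingers. The rail runs vertically, and the narrow clip is below it at (278,295).

```bash
python3 -m handwheel '[{"grip":-1,"tx":0.1,"ty":-0.1,"tz":4,"ax":0,"ay":0,"az":0},{"grip":-1,"tx":0.1,"ty":-0.1,"tz":8,"ax":0,"ay":0,"az":0},{"grip":-1,"tx":0.1,"ty":-0.1,"tz":8,"ax":0,"ay":0,"az":0},{"grip":-1,"tx":0.1,"ty":-0.1,"tz":8,"ax":0,"ay":0,"az":0}]'; python3 -c "
from h import *
go(.617,-.244,.099,-16.1)"
```

```text
time: 1.85
tcp_pos: [0.6165, -0.247, 0.1003]
tcp_rot: [-0.0, 0.99, -0.142, -0.0]
contact_force: [-0.6, -0.5, 0.3]
grip_width: 0.0953
finger_force: 0.0
t 1.85 cm [-0.04 -0.31  0.13] rad [ 0.0001  0.0004 -0.0046] w 0.09533781778749988 F 0.0 [-0.6 -0.5  0.3]
```

```bash
python3 -m handwheel '[{"grip":1,"tx":0,"ty":0,"tz":0,"ax":0,"ay":0,"az":0},{"grip":1,"tx":0,"ty":0,"tz":0,"ax":0,"ay":0,"az":0},{"grip":1,"tx":0,"ty":0,"tz":0,"ax":0,"ay":0,"az":0},{"grip":1,"tx":0,"ty":0,"tz":0,"ax":0,"ay":0,"az":0},{"grip":1,"tx":0,"ty":0,"tz":0,"ax":0,"ay":0,"az":0},{"grip":1,"tx":0,"ty":0,"tz":0,"ax":0,"ay":0,"az":0},{"grip":1,"tx":0,"ty":0,"tz":0,"ax":0,"ay":0,"az":0},{"grip":1,"tx":0,"ty":0,"tz":0,"ax":0,"ay":0,"az":0}]' 20
```

```text
time: 2.65
tcp_pos: [0.617, -0.2459, 0.0995]
tcp_rot: [0.0, 0.99, -0.142, -0.0]
contact_force: [0.2, -0.3, 0.2]
grip_width: 0.0365
finger_force: 0.0
```

```bash
python3 -m handwheel '[{"grip":1,"tx":0,"ty":0,"tz":0,"ax":0,"ay":0,"az":0},{"grip":1,"tx":0,"ty":0,"tz":0,"ax":0,"ay":0,"az":0},{"grip":1,"tx":0,"ty":0,"tz":0,"ax":0,"ay":0,"az":0},{"grip":1,"tx":0,"ty":0,"tz":0,"ax":0,"ay":0,"az":0}]' 20
python3 - <<'E'
from cell import r
import cv2
p,d=r.capture('side');cv2.imwrite('pics/s2.png',cv2.resize(p[230:400,220:480,::-1],None,fx=2.5,fy=2.5))
E
```

```text
time: 3.05
tcp_pos: [0.6169, -0.246, 0.0995]
tcp_rot: [0.0, 0.99, -0.142, -0.0]
contact_force: [-0.5, -0.6, -0.2]
grip_width: 0.0044
finger_force: 0.0
```

View pics/s2.png

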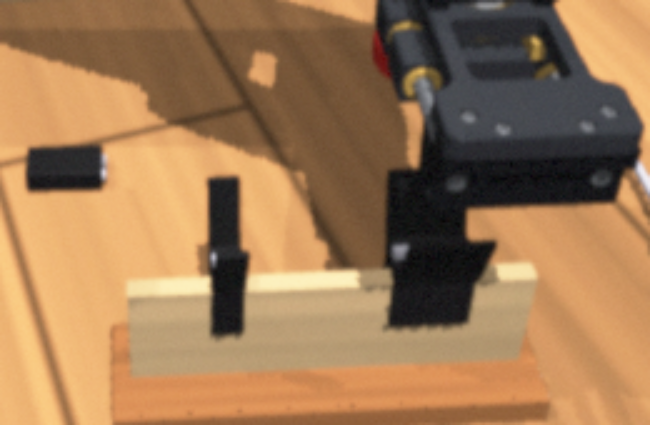

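The side crop shows the wide clip still astride the rail at (430,265), splayed and not squeezed, with no finger in front of it. I need to see where the fingers went.

```bash
python3 - <<'E'
from cell import r
from h import *
ims=[]
for n,b in(('scene',(90,300,90,270)),('side',(270,480,200,380))):
    p,d=r.capture(n);K=r.camera_info(n);W=cloud(p,d,K)
    np.savez(n+'2.npz',p=p,d=d)
    a,bb,c,e=b;ims.append(cv2.resize(p[c:e,a:bb,::-1],(390,335)))
    dark=p.max(-1)<70
    for lo in np.arange(.085,.25,.015):
        m=dark&(W[...,2]>lo)&(W[...,2]<lo+.015)&(np.hypot(W[...,0]-.617,W[...,1]+.245)<.12)&(np.hypot(W[...,0]-.522,W[...,1]+.217)>.04)
        q=W[m]
        if len(q)>9: print(n,lo.round(3),len(q),np.percentile(q[:,:2],[2,50,98],axis=0).round(3).tolist())
cv2.imwrite('pics/c3.png',np.hstack(ims))
E
```

```text
scene 0.085 117 [[0.607, -0.263], [0.627, -0.234], [0.64, -0.225]]
scene 0.1 208 [[0.597, -0.267], [0.619, -0.257], [0.641, -0.221]]
scene 0.115 163 [[0.599, -0.271], [0.624, -0.227], [0.642, -0.216]]
scene 0.13 52 [[0.61, -0.254], [0.623, -0.242], [0.631, -0.237]]
scene 0.145 83 [[0.611, -0.255], [0.624, -0.239], [0.631, -0.235]]
scene 0.16 68 [[0.613, -0.256], [0.627, -0.24], [0.632, -0.234]]
scene 0.175 40 [[0.626, -0.257], [0.629, -0.245], [0.633, -0.236]]
scene 0.19 22 [[0.626, -0.259], [0.63, -0.244], [0.633, -0.235]]
scene 0.205 154 [[0.604, -0.328], [0.639, -0.174], [0.672, -0.16]]
scene 0.22 464 [[0.61, -0.327], [0.645, -0.21], [0.673, -0.16]]
scene 0.235 452 [[0.614, -0.332], [0.643, -0.171], [0.674, -0.153]]
side 0.085 384 [[0.594, -0.263], [0.612, -0.237], [0.635, -0.226]]
side 0.1 467 [[0.592, -0.268], [0.613, -0.232], [0.636, -0.223]]
side 0.115 408 [[0.591, -0.272], [0.609, -0.263], [0.625, -0.217]]
side 0.13 32 [[0.602, -0.269], [0.605, -0.246], [0.613, -0.237]]
side 0.145 34 [[0.603, -0.25], [0.605, -0.241], [0.607, -0.238]]
side 0.16 34 [[0.603, -0.249], [0.606, -0.241], [0.607, -0.237]]
side 0.205 348 [[0.561, -0.333], [0.593, -0.322], [0.624, -0.165]]
side 0.22 1201 [[0.561, -0.333], [0.599, -0.315], [0.626, -0.166]]
side 0.235 1555 [[0.56, -0.339], [0.596, -0.313], [0.626, -0.166]]
```

View pics/c3.png

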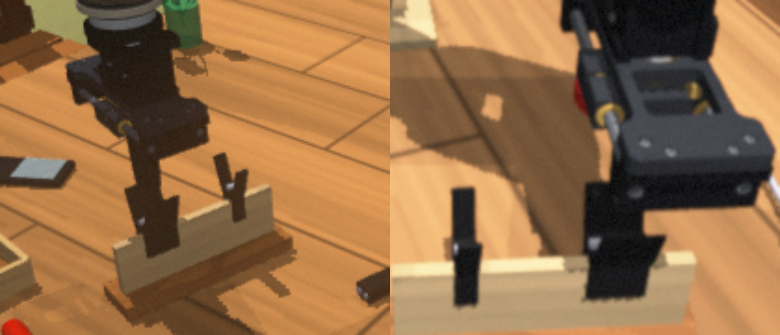

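The left half (scene) shows the shut fingers at about (145,165), ending near the clip's handle tops. The right half (side) shows the clip unsqueezed. The body appears at z≈0.205 when I expected 0.177, so I'll check the tool's height against the cameras.

```bash
python3 - <<'E'
from cell import r
from h import *
s=r.get_state();q=s['tcp_rot'];T=np.eye(4);T[:3,:3]=R.from_quat([q[1],q[2],q[3],q[0]]).as_matrix();T[:3,3]=s['tcp_pos']
p,d=r.capture('wrist');K=r.camera_info('wrist');C=cloud(p,d,K,K['tool_from_camera']);W=C@T[:3,:3].T+T[:3,3]
np.savez('w2.npz',p=p,d=d);print(K['fx'],K['tool_from_camera'].round(4).tolist())
cv2.imwrite('pics/w2.png',p[:,:,::-1])
print('table z',np.nanmedian(W[30:100,60:120,2]), [np.round(C[v,278],4).tolist() for v in range(140,340,10)])
S=np.load('side2.npz');f=r.camera_info('side');V=cloud(S['p'],S['d'],f)
for u in(376,384,392,400,408): print(u,[(v,V[v,u].round(3).tolist()) for v in range(280,340,8)])
E
```

```text
324.6073047491596 [[-0.0001, 0.96, 0.28, 0.0781], [1.0, -0.0, 0.0005, -0.0001], [0.0005, 0.28, -0.96, -0.2052], [0.0, 0.0, 0.0, 1.0]]
table z 8.533822603393193e-05 [[0.0614, -0.0016, 0.099], [0.0539, -0.0015, 0.0813], [0.0505, -0.0013, 0.0358], [0.0456, -0.0012, 0.0189], [0.0385, -0.0012, 0.0197], [0.0315, -0.0012, 0.0193], [0.0243, -0.0013, 0.019], [0.0169, -0.0013, 0.0192], [0.0152, -0.0012, 0.0002], [0.0082, -0.0012, 0.0002], [0.0014, -0.0012, -0.0004], [0.0096, -0.001, -0.038], [0.0084, -0.001, -0.0489], [0.01, -0.0009, -0.0641], [0.0093, -0.0008, -0.0728], [0.009, -0.0008, -0.0813], [0.009, -0.0008, -0.0893], [0.029, -0.0006, -0.1279], [0.0274, -0.0006, -0.1302], [0.0249, -0.0006, -0.1311]]
376 [(280, [0.697, -0.064, 0.001]), (288, [0.689, -0.08, -0.0]), (296, [0.68, -0.097, -0.0]), (304, [0.604, -0.219, 0.122]), (312, [0.603, -0.222, 0.112]), (320, [0.603, -0.225, 0.101]), (328, [0.6, -0.232, 0.095]), (336, [0.602, -0.231, 0.079])]
384 [(280, [0.71, -0.068, 0.0]), (288, [0.7, -0.086, 0.001]), (296, [0.691, -0.103, 0.001]), (304, [0.613, -0.223, 0.123]), (312, [0.613, -0.225, 0.111]), (320, [0.612, -0.229, 0.102]), (328, [0.591, -0.261, 0.129]), (336, [0.594, -0.26, 0.113])]
392 [(280, [0.573, -0.289, 0.229]), (288, [0.604, -0.247, 0.173]), (296, [0.562, -0.309, 0.231]), (304, [0.56, -0.313, 0.225]), (312, [0.561, -0.314, 0.216]), (320, [0.621, -0.231, 0.101]), (328, [0.599, -0.265, 0.13]), (336, [0.603, -0.262, 0.112])]
400 [(280, [0.563, -0.316, 0.255]), (288, [0.56, -0.321, 0.252]), (296, [0.562, -0.32, 0.241]), (304, [0.567, -0.316, 0.226]), (312, [0.567, -0.317, 0.216]), (320, [0.631, -0.233, 0.099]), (328, [0.609, -0.266, 0.128]), (336, [0.612, -0.264, 0.11])]
408 [(280, [0.569, -0.318, 0.255]), (288, [0.566, -0.324, 0.252]), (296, [0.568, -0.323, 0.242]), (304, [0.573, -0.319, 0.226]), (312, [0.574, -0.319, 0.216]), (320, [0.701, -0.16, 0.001]), (328, [0.616, -0.271, 0.13]), (336, [0.622, -0.266, 0.109])]
```

View pics/w2.png

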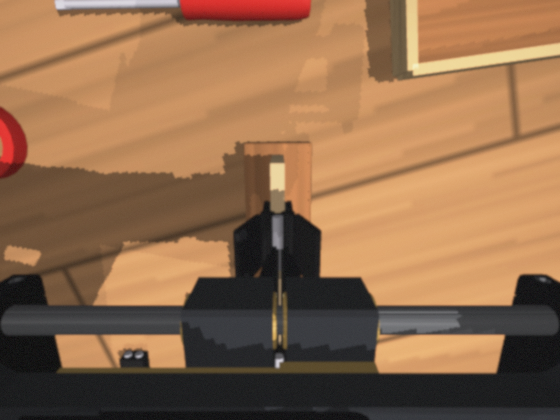

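The wrist view and cloud show the shut fingers at (278,285), ending about 30 mm above the reported TCP, over the handles. They closed above the clip and moved nothing. I'll raise and open, then measure where the tips really are.

```bash
python3 -m handwheel '[{"grip":-1,"tx":0,"ty":0,"tz":-3,"ax":0,"ay":0,"az":0},{"grip":-1,"tx":0,"ty":0,"tz":-3,"ax":0,"ay":0,"az":0},{"grip":-1,"tx":0,"ty":0,"tz":-3,"ax":0,"ay":0,"az":0},{"grip":-1,"tx":0,"ty":0,"tz":-3,"ax":0,"ay":0,"az":0},{"grip":-1,"tx":0,"ty":0,"tz":-3,"ax":0,"ay":0,"az":0},{"grip":-1,"tx":0,"ty":0,"tz":-3,"ax":0,"ay":0,"az":0},{"grip":-1,"tx":0,"ty":0,"tz":-3,"ax":0,"ay":0,"az":0},{"grip":-1,"tx":0,"ty":0,"tz":-3,"ax":0,"ay":0,"az":0}]' 20
python3 -m handwheel '[{"grip":-1,"tx":0,"ty":0,"tz":0,"ax":0,"ay":0,"az":0},{"grip":-1,"tx":0,"ty":0,"tz":0,"ax":0,"ay":0,"az":0},{"grip":-1,"tx":0,"ty":0,"tz":0,"ax":0,"ay":0,"az":0},{"grip":-1,"tx":0,"ty":0,"tz":0,"ax":0,"ay":0,"az":0}]' 20
python3 - <<'E'
from cell import r
from h import *
s=r.get_state();z0=s['tcp_pos'][2];print(s['tcp_pos'])
p,d=r.capture('wrist');K=r.camera_info('wrist');C=cloud(p,d,K,K['tool_from_camera'])
for sg in(-1,1):
    y=sg*C[...,1];m=(y>.03)&(y<.08)&(abs(C[...,0])<.02)&(C[...,2]<.03)
    q=C[m];print('finger',len(q),np.percentile(q,[0,50,99,100],axis=0).round(4).tolist())
for n in('scene','side'):
    p,d=r.capture(n);K=r.camera_info(n);W=cloud(p,d,K)
    L=(W-s['tcp_pos']);a=np.radians(-16.1);x=L[...,0]*np.cos(a)+L[...,1]*np.sin(a);y=L[...,0]*np.sin(a)-L[...,1]*np.cos(a)
    for sg in(-1,1):
        m=(sg*y>.04)&(sg*y<.066)&(abs(x)<.02)&(L[...,2]<.07)&(L[...,2]>-.03);q=L[m][:,2]
        print(n,sg,len(q),np.sort(q)[:8].round(4) if len(q) else '')
E
```

```text
time: 4.05
tcp_pos: [0.6169, -0.2459, 0.1293]
tcp_rot: [-0.0, 0.99, -0.142, -0.0]
contact_force: [0.3, -0.3, -0.1]
grip_width: 0.0588
finger_force: 0.0
time: 4.45
tcp_pos: [0.6169, -0.246, 0.1296]
tcp_rot: [0.0, 0.99, -0.142, 0.0]
contact_force: [1.0, 0.2, -0.4]
grip_width: 0.0907
finger_force: 0.0
[ 0.61694756 -0.24597917  0.12955558]
finger 5658 [[-0.0134, -0.0753, -0.1382], [0.0104, -0.0472, -0.1077], [0.0199, -0.0453, -0.0377], [0.02, -0.045, -0.034]]
finger 5238 [[-0.0133, 0.0301, -0.1405], [0.0104, 0.0468, -0.1039], [0.02, 0.0736, -0.0375], [0.02, 0.0753, -0.034]]
scene -1 196 [0.0325 0.0337 0.034  0.0348 0.0351 0.0352 0.0354 0.0358]
scene 1 177 [0.0334 0.0348 0.0351 0.0358 0.0359 0.0359 0.036  0.0361]
side -1 157 [0.0356 0.0358 0.0359 0.036  0.0363 0.0363 0.037  0.0371]
side 1 515 [0.0357 0.0357 0.0357 0.0361 0.0362 0.0362 0.0363 0.0364]
```

All three cameras agree that the fingertips are about 33 mm behind the reported TCP along z, with no lateral offset. I'll apply that and set the TCP to z≈0.066 for the grasp.

```bash
python3 -m handwheel '[{"grip":-1,"tx":0,"ty":-0.1,"tz":0,"ax":0,"ay":0,"az":0},{"grip":-1,"tx":0,"ty":-0.1,"tz":3.2,"ax":0,"ay":0,"az":0},{"grip":-1,"tx":0,"ty":-0.1,"tz":6.4,"ax":0,"ay":0,"az":0},{"grip":-1,"tx":0,"ty":-0.1,"tz":6.4,"ax":0,"ay":0,"az":0},{"grip":-1,"tx":0,"ty":-0.1,"tz":6.4,"ax":0,"ay":0,"az":0}]' 20
python3 -m handwheel '[{"grip":1,"tx":0,"ty":0,"tz":0,"ax":0,"ay":0,"az":0},{"grip":1,"tx":0,"ty":0,"tz":0,"ax":0,"ay":0,"az":0},{"grip":1,"tx":0,"ty":0,"tz":0,"ax":0,"ay":0,"az":0},{"grip":1,"tx":0,"ty":0,"tz":0,"ax":0,"ay":0,"az":0},{"grip":1,"tx":0,"ty":0,"tz":0,"ax":0,"ay":0,"az":0},{"grip":1,"tx":0,"ty":0,"tz":0,"ax":0,"ay":0,"az":0},{"grip":1,"tx":0,"ty":0,"tz":0,"ax":0,"ay":0,"az":0},{"grip":1,"tx":0,"ty":0,"tz":0,"ax":0,"ay":0,"az":0}]' 20
python3 -m handwheel '[{"grip":1,"tx":0,"ty":0,"tz":0,"ax":0,"ay":0,"az":0},{"grip":1,"tx":0,"ty":0,"tz":0,"ax":0,"ay":0,"az":0},{"grip":1,"tx":0,"ty":0,"tz":0,"ax":0,"ay":0,"az":0},{"grip":1,"tx":0,"ty":0,"tz":0,"ax":0,"ay":0,"az":0}]' 20
```

```text
time: 5.1
tcp_pos: [0.6174, -0.2451, 0.0659]
tcp_rot: [-0.0, 0.99, -0.142, -0.0]
contact_force: [0.6, -0.6, 0.9]
grip_width: 0.0952
finger_force: 0.0
time: 5.9
tcp_pos: [0.6178, -0.2453, 0.0665]
tcp_rot: [0.0, 0.99, -0.142, 0.001]
contact_force: [-0.1, 0.7, 7.4]
grip_width: 0.036
finger_force: 4.6
time: 6.3
tcp_pos: [0.6179, -0.2451, 0.0666]
tcp_rot: [0.0, 0.99, -0.142, 0.001]
contact_force: [-0.1, 1.3, 6.9]
grip_width: 0.0277
finger_force: 20.0
```

Gripped at 27.7 mm, so the handles are at their stop and the jaws are open. Lifting.

```bash
python3 -m handwheel '[{"grip":1,"tx":0,"ty":0,"tz":-1,"ax":0,"ay":0,"az":0},{"grip":1,"tx":0,"ty":0,"tz":-2.5,"ax":0,"ay":0,"az":0},{"grip":1,"tx":0,"ty":0,"tz":-5,"ax":0,"ay":0,"az":0},{"grip":1,"tx":0,"ty":0,"tz":-8,"ax":0,"ay":0,"az":0},{"grip":1,"tx":0,"ty":0,"tz":-11,"ax":0,"ay":0,"az":0},{"grip":1,"tx":0,"ty":0,"tz":-11,"ax":0,"ay":0,"az":0},{"grip":1,"tx":0,"ty":0,"tz":-11,"ax":0,"ay":0,"az":0}]' 20
python3 - <<'E'
from cell import r
from h import *
s=r.get_state();print(s['tcp_pos'])
ims=[]
for n,b in(('scene',(90,300,40,250)),('side',(290,500,130,340))):
    p,d=r.capture(n);K=r.camera_info(n);W=cloud(p,d,K)
    a,bb,c,e=b;ims.append(cv2.resize(p[c:e,a:bb,::-1],(390,390)))
    dark=p.max(-1)<70;L=W-s['tcp_pos']
    a=np.radians(-16.1);x=L[...,0]*np.cos(a)+L[...,1]*np.sin(a);y=L[...,0]*np.sin(a)-L[...,1]*np.cos(a)
    for lo in(-.015,-.008,0,.008,.016,.024,.032,.04,.048,.056):
        m=dark&(abs(x)<.035)&(abs(y)<.045)&(L[...,2]>lo)&(L[...,2]<lo+.008)
        if m.sum()>5: print(n,lo,m.sum(),'x',np.percentile(x[m],[2,98]).round(4),'y',np.percentile(y[m],[2,98]).round(4))
    m=dark&(abs(x)<.035)&(abs(y)<.045)&(L[...,2]>-.05)&(L[...,2]<.0);print('low',np.sort(L[m][:,2])[:10].round(4))
cv2.imwrite('pics/c4.png',np.hstack(ims))
go(.5597,.1834,.18,-13.3)
E
```

```text
time: 7.0
tcp_pos: [0.6172, -0.2451, 0.1767]
tcp_rot: [0.0, 0.99, -0.142, 0.001]
contact_force: [-1.0, 0.7, -1.0]
grip_width: 0.028
finger_force: 20.0
[ 0.61724599 -0.24505003  0.17665923]
scene -0.015 9 x [-0.0115  0.0136] y [-0.0191  0.0149]
scene -0.008 87 x [-0.0159  0.0191] y [-0.0213  0.0156]
scene 0 96 x [-0.0168  0.019 ] y [-0.0199  0.0155]
scene 0.008 88 x [-0.0166  0.0194] y [-0.0177  0.0126]
scene 0.016 101 x [-0.018   0.0197] y [-0.0155  0.0092]
scene 0.024 73 x [-0.0175  0.0195] y [-0.0156  0.0127]
scene 0.032 75 x [-0.0182  0.0191] y [-0.0195  0.0117]
scene 0.04 83 x [-0.017   0.0195] y [-0.0221  0.0121]
scene 0.048 91 x [-0.0166  0.0188] y [-0.023   0.0122]
scene 0.056 118 x [-0.0179  0.0192] y [-0.0239  0.0136]
low [-0.009  -0.0085 -0.0081 -0.0078 -0.0077 -0.0076 -0.0074 -0.0072 -0.0071
 -0.007 ]
side -0.015 12 x [-0.0184  0.0031] y [-0.0157  0.0198]
side -0.008 251 x [-0.0221  0.0147] y [-0.015   0.0207]
side 0 274 x [-0.0222  0.0149] y [-0.0139  0.0188]
side 0.008 269 x [-0.0218  0.0151] y [-0.0111  0.0164]
side 0.016 268 x [-0.0228  0.0151] y [-0.0064  0.0134]
side 0.024 197 x [-0.0226  0.0144] y [-0.0109  0.0146]
side 0.032 207 x [-0.0223  0.0151] y [-0.0114  0.0189]
side 0.04 220 x [-0.0222  0.0148] y [-0.0112  0.0215]
side 0.048 300 x [-0.0221  0.0143] y [-0.0115  0.0222]
side 0.056 316 x [-0.0221  0.0104] y [-0.0118  0.023 ]
low [-0.0081 -0.0081 -0.0079 -0.0079 -0.0078 -0.0075 -0.0074 -0.0074 -0.0074
 -0.0071]
t 7.1 cm [-17.48 -39.5   -0.48] rad [-0.0002  0.0014 -0.0521] w 0.027401316041689286 F 19.98540759086609 [ 0.  -0.3  0.1]
```

View pics/c4.png

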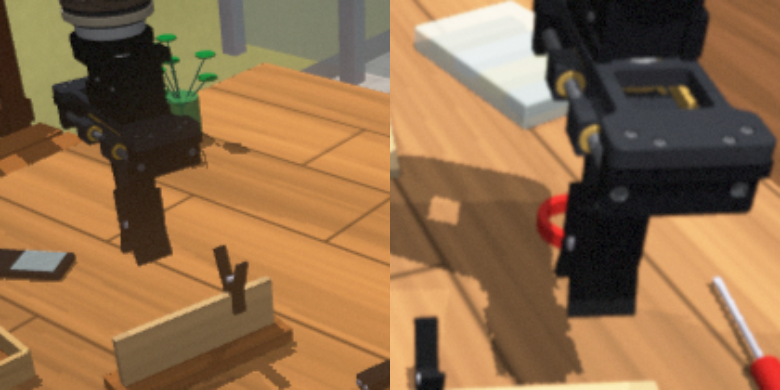

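The clip is held upright with its jaws open: scene half at (140,220), side half at (600,260). The narrow clip is still on the rail. The jaw tips are 9 mm below the reported TCP, so the throat is about 15 mm above it.

```bash
python3 -m handwheel '[{"grip":1,"tx":-17.5,"ty":-39.5,"tz":-0.5,"ax":0,"ay":0,"az":-0.052},{"grip":1,"tx":-17.5,"ty":-39.5,"tz":-0.5,"ax":0,"ay":0,"az":-0.052},{"grip":1,"tx":-17.5,"ty":-39.5,"tz":-0.5,"ax":0,"ay":0,"az":-0.052},{"grip":1,"tx":-17.5,"ty":-39.5,"tz":-0.5,"ax":0,"ay":0,"az":-0.052},{"grip":1,"tx":-17.5,"ty":-39.5,"tz":-0.5,"ax":0,"ay":0,"az":-0.052},{"grip":1,"tx":-17.5,"ty":-39.5,"tz":-0.5,"ax":0,"ay":0,"az":-0.052},{"grip":1,"tx":-17.5,"ty":-39.5,"tz":-0.5,"ax":0,"ay":0,"az":-0.052},{"grip":1,"tx":-17.5,"ty":-39.5,"tz":-0.5,"ax":0,"ay":0,"az":-0.052}]' 20
python3 -c "
from h import *
go(.5597,.1834,.18,-13.3)"
```

```text
time: 7.9
tcp_pos: [0.5632, 0.1533, 0.1792]
tcp_rot: [0.0, 0.993, -0.116, -0.001]
contact_force: [0.5, -1.0, -1.4]
grip_width: 0.0278
finger_force: 20.0
t 7.9 cm [-1.04 -2.85 -0.08] rad [ 0.0008  0.0016 -0.0002] w 0.027756068962355433 F 19.98438209295273 [ 0.5 -1.  -1.4]
```

```bash
python3 -m handwheel '[{"grip":1,"tx":-0.5,"ty":-1.5,"tz":0,"ax":0,"ay":0,"az":0},{"grip":1,"tx":-0.5,"ty":-1.5,"tz":0,"ax":0,"ay":0,"az":0},{"grip":1,"tx":-0.5,"ty":-1.5,"tz":0,"ax":0,"ay":0,"az":0},{"grip":1,"tx":-0.5,"ty":-1.5,"tz":0,"ax":0,"ay":0,"az":0}]' 20
python3 - <<'E'
from cell import r
from h import *
go(.5597,.1834,.18,-13.3)
s=r.get_state();q=s['tcp_rot'];T=np.eye(4);T[:3,:3]=R.from_quat([q[1],q[2],q[3],q[0]]).as_matrix();T[:3,3]=s['tcp_pos']
p,d=r.capture('wrist');K=r.camera_info('wrist');W=cloud(p,d,K,T@K['tool_from_camera'])
m=(abs(W[...,2]-.1)<.004)&(np.hypot(W[...,0]-.56,W[...,1]-.183)<.07)
for nm,m in(('wrist',m),):
    q=W[m];print(nm,len(q),rect(q),q[:,:2].min(0).round(3),q[:,:2].max(0).round(3))
cv2.imwrite('pics/w5.png',p[:,:,::-1])
for n in('scene','side'):
    p,d=r.capture(n);K=r.camera_info(n);W=cloud(p,d,K)
    m=(abs(W[...,2]-.1)<.003)&(np.hypot(W[...,0]-.56,W[...,1]-.183)<.07)&(p.max(-1)>80);q=W[m];print(n,len(q),rect(q) if len(q)>5 else '')
E
```

```text
time: 8.3
tcp_pos: [0.563, 0.1658, 0.1797]
tcp_rot: [0.0, 0.993, -0.117, -0.0]
contact_force: [0.4, -1.0, -0.9]
grip_width: 0.0274
finger_force: 20.0
t 8.3 cm [-0.73 -1.64 -0.03] rad [ 0.0006  0.0006 -0.0015] w 0.027381560553306542 F 19.985360205173492 [ 0.4 -1.  -0.9]
wrist 564 (array([577.5, 179.8]), array([10.1, 50.4]), 77.3) [0.552 0.17 ] [0.603 0.187]
scene 230 (array([559.8, 183.1]), array([11.9, 91.6]), 77.6)
side 207 (array([558.3, 183.8]), array([13.9, 88.6]), 77.0)
```

View pics/w5.png

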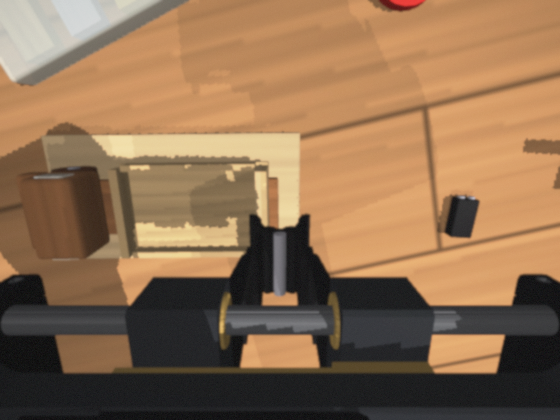

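The wrist view shows the clip at (280,265) with open jaws, right next to the tailboard edge at (268,190). The board centre is (0.559, 0.1837), heading −12.8°.

```bash
python3 -m handwheel '[{"grip":1,"tx":-0.7,"ty":-1.65,"tz":0,"ax":0,"ay":0,"az":-0.01},{"grip":1,"tx":-0.7,"ty":-1.65,"tz":0,"ax":0,"ay":0,"az":-0.01},{"grip":1,"tx":-0.7,"ty":-1.65,"tz":0,"ax":0,"ay":0,"az":-0.01},{"grip":1,"tx":-0.7,"ty":-1.65,"tz":0,"ax":0,"ay":0,"az":-0.01}]' 20
python3 -c "
from h import *
go(.5597,.1837,.087,-12.8)"
```

```text
time: 8.85
tcp_pos: [0.5599, 0.1842, 0.1802]
tcp_rot: [0.0, 0.994, -0.111, 0.0]
contact_force: [0.2, -0.1, -0.1]
grip_width: 0.0277
finger_force: 20.0
t 8.85 cm [-0.01  0.05  9.32] rad [ 0.0002 -0.0001  0.0006] w 0.027705861830780817 F 19.985373616218567 [ 0.2 -0.1 -0.1]
```

```bash
python3 -m handwheel '[{"grip":1,"tx":0,"ty":0.05,"tz":3,"ax":0,"ay":0,"az":0},{"grip":1,"tx":0,"ty":0.05,"tz":6,"ax":0,"ay":0,"az":0},{"grip":1,"tx":0,"ty":0.05,"tz":7.5,"ax":0,"ay":0,"az":0},{"grip":1,"tx":0,"ty":0.05,"tz":8.5,"ax":0,"ay":0,"az":0},{"grip":1,"tx":0,"ty":0.05,"tz":9,"ax":0,"ay":0,"az":0},{"grip":1,"tx":0,"ty":0.05,"tz":9.3,"ax":0,"ay":0,"az":0},{"grip":1,"tx":0,"ty":0.05,"tz":9.3,"ax":0,"ay":0,"az":0},{"grip":1,"tx":0,"ty":0.05,"tz":9.3,"ax":0,"ay":0,"az":0}]' 20
```

```text
time: 9.65
tcp_pos: [0.5601, 0.1844, 0.0878]
tcp_rot: [-0.0, 0.994, -0.111, 0.001]
contact_force: [0.1, -0.2, -0.3]
grip_width: 0.027
finger_force: 20.0
```

Creeping down until the throat touches the edge.

```bash
python3 -m handwheel '[{"grip":1,"tx":0,"ty":0.05,"tz":0.1,"ax":0,"ay":0,"az":0},{"grip":1,"tx":0,"ty":0.05,"tz":0.2,"ax":0,"ay":0,"az":0},{"grip":1,"tx":0,"ty":0.05,"tz":0.2,"ax":0,"ay":0,"az":0}]' 20
python3 -m handwheel '[{"grip":1,"tx":0,"ty":0,"tz":0.1,"ax":0,"ay":0,"az":0},{"grip":1,"tx":0,"ty":0,"tz":0.1,"ax":0,"ay":0,"az":0}]' 20
```

```text
time: 9.95
tcp_pos: [0.56, 0.184, 0.0866]
tcp_rot: [-0.0, 0.994, -0.111, 0.001]
contact_force: [-3.1, -1.5, 11.3]
grip_width: 0.0275
finger_force: 20.0
time: 10.15
tcp_pos: [0.5601, 0.184, 0.0865]
tcp_rot: [-0.0, 0.994, -0.111, 0.001]
contact_force: [-5.3, -0.8, 19.2]
grip_width: 0.0278
finger_force: 20.0
```

Contact at 19 N, so it's seated. Releasing.

```bash
python3 -m handwheel '[{"grip":0.1,"tx":0,"ty":0,"tz":-0.1,"ax":0,"ay":0,"az":0},{"grip":-0.2,"tx":0,"ty":0,"tz":-0.1,"ax":0,"ay":0,"az":0},{"grip":-1,"tx":0,"ty":0,"tz":-0.1,"ax":0,"ay":0,"az":0},{"grip":-1,"tx":0,"ty":0,"tz":-0.1,"ax":0,"ay":0,"az":0},{"grip":-1,"tx":0,"ty":0,"tz":-0.1,"ax":0,"ay":0,"az":0},{"grip":-1,"tx":0,"ty":0,"tz":-0.1,"ax":0,"ay":0,"az":0},{"grip":-1,"tx":0,"ty":0,"tz":-0.1,"ax":0,"ay":0,"az":0},{"grip":-1,"tx":0,"ty":0,"tz":-0.1,"ax":0,"ay":0,"az":0}]' 20
python3 -m handwheel '[{"grip":-1,"tx":0,"ty":0,"tz":-0.1,"ax":0,"ay":0,"az":0},{"grip":-1,"tx":0,"ty":0,"tz":-0.1,"ax":0,"ay":0,"az":0},{"grip":-1,"tx":0,"ty":0,"tz":-0.1,"ax":0,"ay":0,"az":0},{"grip":-1,"tx":0,"ty":0,"tz":-0.1,"ax":0,"ay":0,"az":0}]' 20
```

```text
time: 10.95
tcp_pos: [0.5596, 0.1839, 0.0851]
tcp_rot: [0.0, 0.994, -0.111, 0.0]
contact_force: [-0.3, 0.3, 0.6]
grip_width: 0.0859
finger_force: 0.0
time: 11.35
tcp_pos: [0.5596, 0.1839, 0.0861]
tcp_rot: [0.0, 0.994, -0.111, 0.0]
contact_force: [-0.5, 0.0, -0.5]
grip_width: 0.0952
finger_force: 0.0
```

```bash
python3 -m handwheel '[{"grip":-1,"tx":0,"ty":0,"tz":-3,"ax":0,"ay":0,"az":0},{"grip":-1,"tx":0,"ty":0,"tz":-7,"ax":0,"ay":0,"az":0},{"grip":-1,"tx":0,"ty":0,"tz":-12,"ax":0,"ay":0,"az":0},{"grip":-1,"tx":0,"ty":0,"tz":-14,"ax":0,"ay":0,"az":0},{"grip":-1,"tx":0,"ty":0,"tz":-14,"ax":0,"ay":0,"az":0},{"grip":-1,"tx":0,"ty":0,"tz":-14,"ax":0,"ay":0,"az":0}]' 20
python3 - <<'E'
from cell import r
from h import *
ims=[]
for n,b in(('scene',(310,530,190,400)),('side',(150,370,70,280))):
    p,d=r.capture(n);K=r.camera_info(n);W=cloud(p,d,K)
    a,bb,c,e=b;ims.append(cv2.resize(p[c:e,a:bb,::-1],(400,380)))
    for nm,cx,cy in(('wide',.5597,.1837),('nar',.522,-.217)):
        m=(p.max(-1)<60)&(W[...,2]>.1)&(W[...,2]<.17)&(np.hypot(W[...,0]-cx,W[...,1]-cy)<.05);q=W[m];print(n,nm,len(q),rect(q) if len(q)>5 else '',np.percentile(q[:,2],99.5) if len(q) else '')
        if nm=='wide':
            for lo in(.1,.118,.135): 
                k=q[(q[:,2]>lo)&(q[:,2]<lo+.016)]; print(lo,rect(k) if len(k)>5 else '')
cv2.imwrite('pics/c6.png',np.hstack(ims))
E
```

```text
time: 11.95
tcp_pos: [0.5593, 0.1838, 0.2257]
tcp_rot: [0.0, 0.994, -0.111, -0.0]
contact_force: [-0.4, 0.5, -0.8]
grip_width: 0.0951
finger_force: 0.0
scene wide 168 (array([562.6, 184.6]), array([46.7, 36.4]), 75.2) 0.14999459646458893
0.1 (array([564.9, 184.3]), array([34.5, 29.5]), 1.8)
0.118 (array([563.6, 183.6]), array([41.6, 31. ]), 69.9)
0.135 (array([564.8, 184. ]), array([47. , 29.9]), 77.5)
scene nar 0  
side wide 684 (array([556.6, 182.7]), array([55.2, 38. ]), 76.3) 0.15260938213478747
0.1 (array([553.9, 172.9]), array([ 5.7, 35.9]), 78.6)
0.118 (array([556.2, 183. ]), array([45.2, 37.2]), 76.8)
0.135 (array([557.1, 183.2]), array([53.4, 37.7]), 77.7)
side nar 420 (array([ 519.2, -217.4]), array([50.5, 14.5]), 74.7) 0.13022903500965313
```

View pics/c6.png

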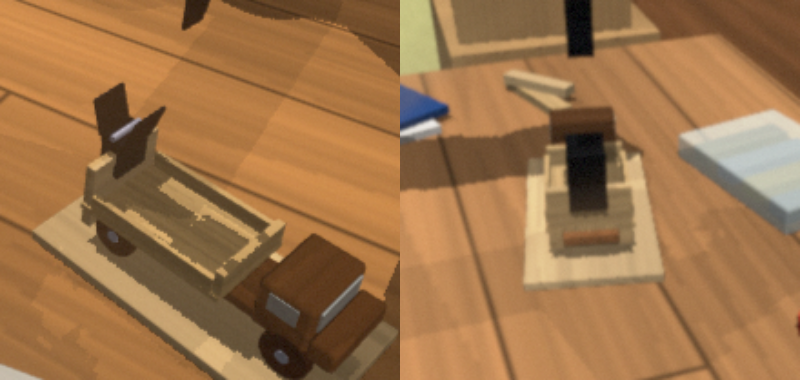

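Both halves show the wide clip closed on the tailboard, mid-board, upright and square (scene half at (125,130), side half at (587,172)). Its top is at about 0.150 m, so it is seated. The narrow clip has not moved.

```bash
python3 -c "
from cell import r
print(r.job_done())"
```

```text
the job is handed in; nothing more can be done
None
```

The wide clip is clamped upright and square on the middle of the tailboard, seated on the edge, the narrow clip has not moved, and the job was handed in at about 12 s of robot time; the judge's result was not shown.

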